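# Unpin the instrument enclosure and hold its lid open for inspection

## Task

Draw the red-tabbed locking pin straight out of the hasp on the front of the grey enclosure and lay it in the black tray, whole pin inside. Then take the lid by its handle, raise it to 60 degrees open and hold it still there so that a colleague can inspect the board: the lid falls shut if let go, so finish while still holding it by the handle. Leave the other things on the bench where they are.

Things in the scene. Friction and masses are not known exactly. Their poses are not given: they have to be found in the camera images.
- enclosure_box: grey enclosure screwed to the bench, 142 (x) x 204 (y) x 85 mm shut; place and yaw vary. Origin: centre of its underside, 2.5 mm above the bench; x front (robot side) to back, y left, z up. Lid hinge line: along y through (74.5, 0, 63) mm. Front wall at x -69; shut lid spans x -72 to 73, y -102 to 102, skirt z 63 to 82, with a lip out to x -78 at mid-front
- enclosure_box_lid (a joint): opening angle of the enclosure's lid, rad: 0 shut, 1.047 = 60 degrees, 1.83 at most; its front edge rises as it opens. Free hinge at the back: the lid, about 0.3 kg with handle, falls shut when let go below about 1.5 rad
- lid_handle (a point): dark steel bail handle on the lid's front, turning with the lid: round bar, 10 mm diameter, along y, straight over 72 mm, on two legs. Point: centre of the bar, at (-120, 0, 72) mm of the enclosure frame when shut, 195 mm from the hinge line. Axes as the enclosure's when shut. 37 mm free between bar and lip
- hasp (a point): middle eye's centre when shut, (-86, -80, 66) mm of the enclosure frame, fixed to the enclosure with its axes. Steel hasp, right half of the front: three round eyes in a row along y, each 21 mm outside, hole 11 mm, 8 mm long; the outer two (y -92 and -68) are fixed to the enclosure, the middle one to the lid, so the pin in them keeps the lid shut
- locking_pin: loose pin, about 60 g: flat red tab 10 (x) x 26 (y) x 34 (z) mm, and a steel rod, 8 mm diameter, from its middle along +y. Origin: tab centre. At the start the rod is in the eyes, a loose fit, the tab upright at about (-86, -122, 65) mm of the enclosure frame, right of the enclosure. Slides out along the enclosure's -y, free after 51 mm. Can stand upright on the tab
- pin_tip (a point): end of the pin's rod, 64 mm along +y from the centre of the red tab
- tray: shallow black tray with tiny parts pictured on its floor, 65 (x) x 100 (y) mm, 16 mm high, walls and floor 2 mm, open at the top, loose on the bench at the right, 0.25 kg. Origin: centre of its underside; z up; yaw varies
- grey_tube: tall grey capped tube, 37 mm thick, 200 mm high, standing on its end, at the far left. Origin: centre of its underside. A bystander, to be left alone
- driver_bench_a: black screwdriver, 24x179x23 mm, lying near the front left. Origin: centre of its underside. A bystander, to be left alone
- notepad: yellow notepad, 70x100x12 mm, flat near the front middle. Origin: centre of its underside. A bystander, to be left alone
- psu_brick: black power brick, 50x110x32 mm, right of the enclosure. Origin: centre of its underside. A bystander, to be left alone
- dial_block: light grey block with a dial on its face, 57x75x48 mm, left of the enclosure. Origin: centre of its underside. A bystander, to be left alone
- ipa_bottle: white bottle with a blue cap, 44 mm wide, 101 mm high, left of the enclosure. Origin: centre of its underside. A bystander, to be left alone
- tape_blue: roll of blue tape, 60 mm across, 20 mm high, at the right rear of the enclosure. Origin: centre of its underside. A bystander, to be left alone
- solder_reel: black and white reel, 60 mm across, 50 mm high, at the far right. Origin: centre of its underside. A bystander, to be left alone

How it is judged:
On the way, in this order (a step that is already met when the one before it is completed fails the run):
1. the pin is drawn fully out of the hasp's three eyes, the lid still shut (y of pin_tip in the frame of hasp below -0.017 m and value of joint enclosure_box_lid below 0.15 rad), for 0.1 s.
2. the pin lies in the tray, let go, the lid still shut (x of locking_pin in the frame of tray between -0.032 and 0.032 m and y of locking_pin in the frame of tray between -0.05 and 0.05 m and z of locking_pin in the frame of tray between -0.005 and 0.035 m and x of pin_tip in the frame of tray between -0.032 and 0.032 m and y of pin_tip in the frame of tray between -0.05 and 0.05 m and z of pin_tip in the frame of tray between -0.005 and 0.035 m and contact force between the fingers and locking_pin below 0.1 N and linear speed of locking_pin below 0.03 m/s and angle between tray's own z axis and vertical below 0.1 rad and height (world z) of tray below 0.01 m and value of joint enclosure_box_lid below 0.15 rad), for 0.2 s.
At the end, for the whole second after the job is handed in: Lid 60 +-6 degrees open, still (under 0.05 rad/s), handle above 180 mm, held in the fingers (over 0.5 N on the lid, grasp point within 50 mm of the bar's centre). Pin's tab and rod end in the tray (within 32 x 50 mm of its middle, below 35 mm), let go, at rest; tray flat on the bench (value of joint enclosure_box_lid between 0.942 and 1.152 rad and velocity of joint enclosure_box_lid between -0.05 and 0.05 rad/s and contact force between the fingers and enclosure_box above 0.5 N and distance between the grasp point and lid_handle below 0.05 m and height (world z) of lid_handle above 0.18 m and x of locking_pin in the frame of tray between -0.032 and 0.032 m and y of locking_pin in the frame of tray between -0.05 and 0.05 m and z of locking_pin in the frame of tray between -0.005 and 0.035 m and x of pin_tip in the frame of tray between -0.032 and 0.032 m and y of pin_tip in the frame of tray between -0.05 and 0.05 m and z of pin_tip in the frame of tray between -0.005 and 0.035 m and contact force between the fingers and locking_pin below 0.1 N and linear speed of locking_pin below 0.03 m/s and angle between tray's own z axis and vertical below 0.1 rad and height (world z) of tray below 0.01 m); the arm keeps its last pose, push and grip.
It fails at once if a bystander is pushed more than 30 mm from its place (distance of any of grey_tube, driver_bench_a, notepad, psu_brick, dial_block, ipa_bottle, tape_blue, solder_reel from where it was at the start of the episode above 0.03 m).
It also fails if it takes over 58 s, if anything falls off the work surface, if the arm or the gripper's body presses on something with over 40 N, if the wrist force passes 120 N, or if a joint passes its speed limit or range.

## Robot

A 6-joint arm with a two-finger parallel gripper is mounted at the origin on a cart in front of the work surface, level with it; the furniture and walls round the work are solid. World frame = base frame: x ahead of the robot, y to its left, z up, the work surface at z = 0. Lengths are in m, angles in rad, forces in N, time in s.
With the tool pointing down it reaches from about 0.4 to 0.825 m from the base axis. Payload 7 kg.
Tool frame: the origin (TCP) lies midway between the tips of the shut fingers; the grasp point (between the pads) lies 19 mm behind it; z points along the fingers, y is the line along which they close (so a half turn about z gives the same grasp; the last joint's range is limited). The gripper opens to 88 mm and grips with 3 to 60 N. Pads are 19 mm wide; open, the fingers measure 130 mm over their backs; the gripper's body (78 mm by 193 mm) begins 47 mm behind the grasp point.
Start: joints at [-0.897, 0.359, 0.012, 0, -1.224, -0.288], TCP at [0.254, -0.625, 0.227] pointing down, gripper open.
Joint ranges: [-3.07, 3.07], [-1.43, 2.12], [-1.02, 1.25], [-3.03, 1.67], [-3.05, -0], [-3.03, 3.03]. Speed limits (rad/s): [2.39, 2.39, 3.01, 3.14, 3.14, 3.14].

## Interface

Orientations are given as [roll, pitch, yaw] about the fixed x, y, z axes, in that order (R = Rz(yaw) Ry(pitch) Rx(roll)).
In Python, from station import get_state, grab_frame, calibration, job_done, boxes_of, regions_of, spot_point gives the robot as it stands. The module is installed in compiled form; this text tells all that it offers.
- The arm moves only by the tool arm_command, never from a script. Its argument "commands" is a list of rows, each an object of numbers: "tx", "ty", "tz": the shift along the tool's x, y, z each as a share of 25 cm, from -1 to 1; "twist": the turn about the tool's z as a share of 180 degrees, from -1 to 1. A call has exactly 8 rows; each row is the pose to reach, as a shift and turn from the pose commanded when the call began, along the tool's axes at that moment, turning the shorter way round; what a row does not reach only later rows make up. A row lasts 1/12 s, in which the tool goes at most 41.7 mm and 7.16 degrees, less where a joint would pass 70% of its speed; a pose out of reach is approached as far as the arm can. A call with a number of a shift or a turn outside -1 to 1 is refused whole. A call with a gripper value outside its range is refused whole. "claw" is the opening, from 0 (shut) to 1 (fully open), set as the call begins (left out, the last holds). The fingers move at their own pace and stop on an object; "grip_force" is the grip in N (left out, the last holds). Time passes only in rows, so rows that repeat a pose let the fingers close, or fill a call up. It gives the time, the measured TCP pose, the force, the opening and the grip force at its end, in the units of the state.
- get_state(): the state, without advancing time (a new reading comes with each control period).
- grab_frame(name): name is "scene" or "top"; returns the picture (384x512x3 uint8, red, green, blue); there is no depth.
- calibration(name): a dict with "camera_matrix" (3x3 intrinsics, pixels), "extrinsics" (4x4, takes a point from camera to world coordinates). Camera axes: x right, y down, z forward; pixel columns grow to the right and rows downward; lengths in m; the calibration is good to about 2 mm. A picture is of the moment at which its call begins. calibration takes no time and is no camera call.
- job_done(): hands the job in; it is judged then, once.
Trained networks look in the newest picture that a camera, given by its name, has taken for a name from the list of things; names that differ only in an ending like _2 or _b are one class to them, and where a whole thing is asked for, a point or a joint stands for the part that bears it (a point fixed in the world has none). Each returns a list of dicts, best first, with "score" (0 to 1); they miss things now and then, are a little off and sometimes report something else, mostly with a low value. They report only what shows in the picture. A call takes as long as a camera call.
- boxes_of(query, camera): "rect" ([left, top, right, bottom] in pixels, round what is visible of it).
- regions_of(query, camera): "region" (384x512 bool, what is visible of it) and "rect" ([left, top, right, bottom] in pixels, round what is visible of it).
- spot_point(query, camera): "uv" ([column, row] in pixels: a listed point, or the origin of a listed thing).
The state is a dict: "t": time; "q": joint angles; "qd": joint speeds; "joint_efforts": joint torques, N m; "eef_pos": TCP position; "ee_rot": TCP orientation; "force": force on the tool from outside, world axes, zero at the start; "moment": the same for the moment, N m; "width": finger opening in m; "gripper_force": force on a finger pad.
Only numpy, scipy, OpenCV 4.12 (cv2) and the standard library are available. Lean on these libraries where they do the work, as an engineer would, in place of code of your own. Each camera call takes 0.05 s, during which the arm holds its last target. There are 200 camera calls.

## Working session

There is one attempt and no reset: what is moved stays moved. The work goes in short steps, Python scripts to look and compute and a tool call to move; the robot and the scene stay as the last step left them, time stands still between calls to the robot, and variables do not carry over. Pictures are saved under pics/ and viewed, at most 10 in all, crops included, and the job is handed in when it is done.

Besides the shell and the picture viewer there is one more tool, called after "Request:" as name(argument=value, ...) on one line, values as JSON. arm_command: Moves the arm, as the interface text tells. Shift numbers are shares of 25 cm and turn numbers shares of 180 degrees, none past 1 either way. Its arguments: {"type":"object","properties":{"commands":{"type":"array"},"claw":{"type":"number"},"grip_force":{"type":"number"}},"required":["commands"]}

```bash
mkdir -p pics
cat > h.py <<'E'
import numpy as np, cv2
from station import *
from scipy.spatial.transform import Rotation as R
def ray(cam,uv):
    c=calibration(cam);K=np.array(c["camera_matrix"]);T=np.array(c["extrinsics"])
    d=T[:3,:3]@np.linalg.solve(K,[uv[0],uv[1],1.]);return T[:3,3],d
def atz(cam,uv,z):
    o,d=ray(cam,uv);return o+d*(z-o[2])/d[2]
def proj(cam,p):
    c=calibration(cam);K=np.array(c["camera_matrix"]);T=np.array(c["extrinsics"])
    q=K@(T[:3,:3].T@(np.array(p)-T[:3,3]));return q[:2]/q[2]
def tri(uv1,uv2):
    (o1,d1),(o2,d2)=ray("scene",uv1),ray("top",uv2)
    d1/=np.linalg.norm(d1);d2/=np.linalg.norm(d2)
    s=np.linalg.lstsq(np.c_[d1,-d2],o2-o1,rcond=None)[0]
    a,b=o1+s[0]*d1,o2+s[1]*d2;return (a+b)/2,np.linalg.norm(a-b)
E
python3 - <<'E'
from h import *
np.set_printoptions(precision=4,suppress=True)
ims=[]
for c in("scene","top"):
    im=grab_frame(c);cv2.imwrite(f"pics/{c}0.png",cv2.resize(im[:,:,::-1],(800,600),interpolation=cv2.INTER_CUBIC))
    print(c,np.array(calibration(c)["extrinsics"]).round(3).tolist(),np.array(calibration(c)["camera_matrix"])[0])
    for q in("lid_handle","hasp","locking_pin","pin_tip","tray","enclosure_box"):
        r=spot_point(q,c);print(q,[(np.array(x["uv"]).round(1),round(x["score"],2)) for x in r[:2]])
s=get_state();print(s)
E
```

```text
scene [[0.873, -0.37, 0.317, -0.014], [-0.487, -0.643, 0.591, -1.108], [-0.015, -0.671, -0.742, 1.43], [0.0, 0.0, 0.0, 1.0]] [497.2955   0.     252.24  ]
lid_handle [(array([221.6, 189.4]), 0.45), (array([254.7, 193.8]), 0.21)]
hasp [(array([241.7, 200.9]), 0.63)]
locking_pin [(array([247. , 211.1]), 0.6)]
pin_tip [(array([238.7, 198.7]), 0.63)]
tray []
enclosure_box [(array([254.5, 194.2]), 0.57)]
top [[-0.012, -0.989, 0.146, 0.401], [-1.0, 0.011, -0.006, -0.0], [0.004, -0.146, -0.989, 1.405], [0.0, 0.0, 0.0, 1.0]] [430.59     0.     257.1275]
lid_handle [(array([243.2, 229.6]), 0.57), (array([278.4, 223.2]), 0.39)]
hasp [(array([267.6, 218.6]), 0.56)]
locking_pin [(array([159.9, 258.3]), 0.65), (array([281.4, 223.4]), 0.43)]
pin_tip [(array([259.7, 221.6]), 0.51)]
tray [(array([331. , 245.8]), 0.88)]
enclosure_box [(array([247.2, 194. ]), 0.83), (array([241.1, 226. ]), 0.27)]
{'t': 0.7, 'q': array([-0.8969,  0.3586,  0.0119, -0.    , -1.2241, -0.2881]), 'qd': array([ 0.0001, -0.0011,  0.0001,  0.0004,  0.0005,  0.0016]), 'joint_efforts': array([ -0.0012, -58.2161,  29.3244,   7.0011,   0.0125,  -0.    ]), 'eef_pos': array([ 0.254 , -0.6254,  0.2266]), 'ee_rot': array([-3.1416,  0.0001, -2.7558]), 'force': array([ 0.1507, -0.6217,  0.0949]), 'moment': array([ 0.027 , -0.044 ,  0.0556]), 'gripper_force': 0.0, 'width': 0.08743221962943691}
```

View pics/scene0.png

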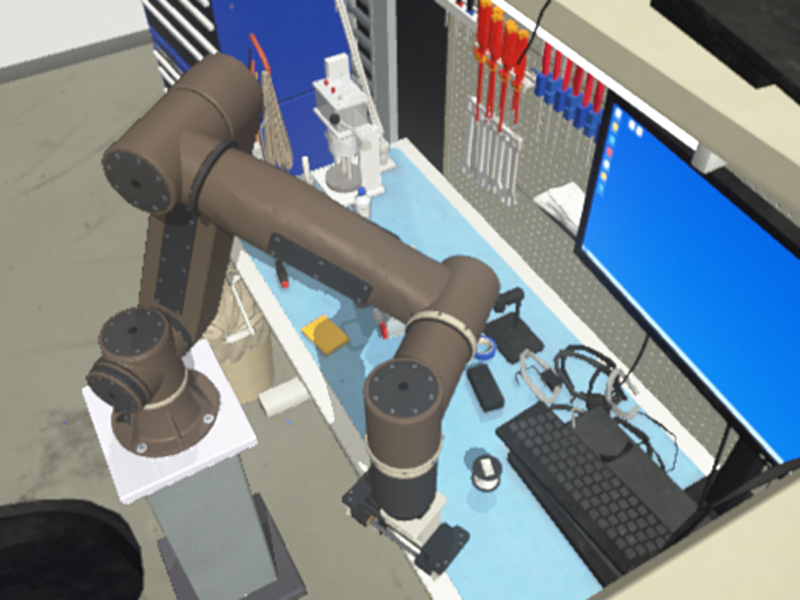

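View pics/top0.png

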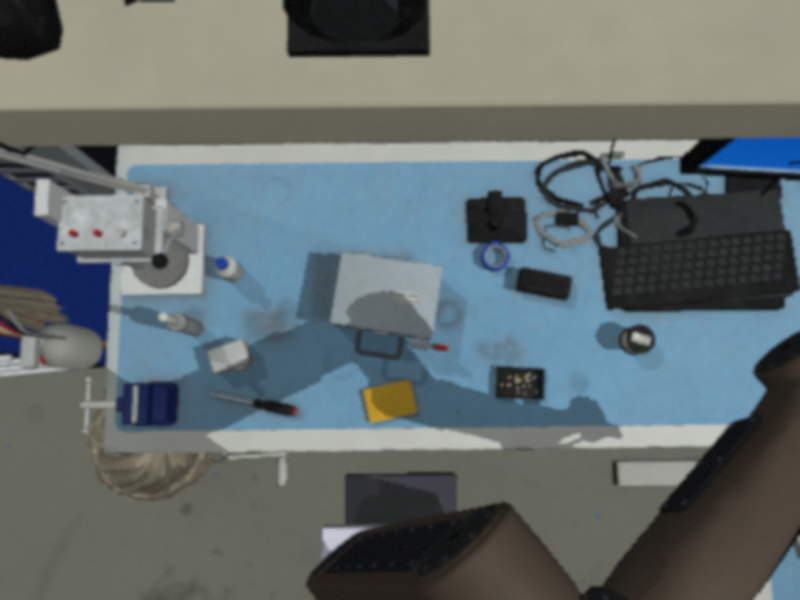

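The scene camera's view of the work is blocked by the arm. The top view shows the enclosure at about (385,295), the handle at (381,345), the red tab at (440,347) and the tray at (520,382). I'll zoom in on the top view.

Run:
```python
from h import *
im=grab_frame("top");np.save("top0.npy",im)
c=im[150:270,195:355,::-1]
cv2.imwrite("pics/crop0.png",cv2.resize(c,(800,600),interpolation=cv2.INTER_CUBIC))
i=im.astype(int);red=(i[:,:,0]>110)&(i[:,:,1]<70)&(i[:,:,2]<80)
n,l,st,ce=cv2.connectedComponentsWithStats(red[150:270,195:355].astype(np.uint8))
for k in range(1,n):
    if st[k,4]>3: print(ce[k]+[195,150],st[k])
for q in("tray","enclosure_box"):
    r=regions_of(q,"top")[0];m=r["region"].astype(np.uint8);print(q,r["rect"],r["score"],cv2.minAreaRect(cv2.findNonZero(m)),atz("top",np.array(cv2.minAreaRect(cv2.findNonZero(m))[0]),0.016))
```

```text
[284.25 222.25] [88 72  3  2  4]
tray [315.7, 235.1, 350.5, 259.3] 0.95 ((332.5, 245.0), (20.0, 31.0), 90.0) [ 0.43360223 -0.24779518  0.016     ]
enclosure_box [213.0, 161.6, 283.0, 230.4] 0.63 ((245.94793701171875, 196.65411376953125), (66.19976043701172, 63.697269439697266), 8.365885734558105) [0.59314834 0.02829802 0.016     ]
```

View pics/crop0.png

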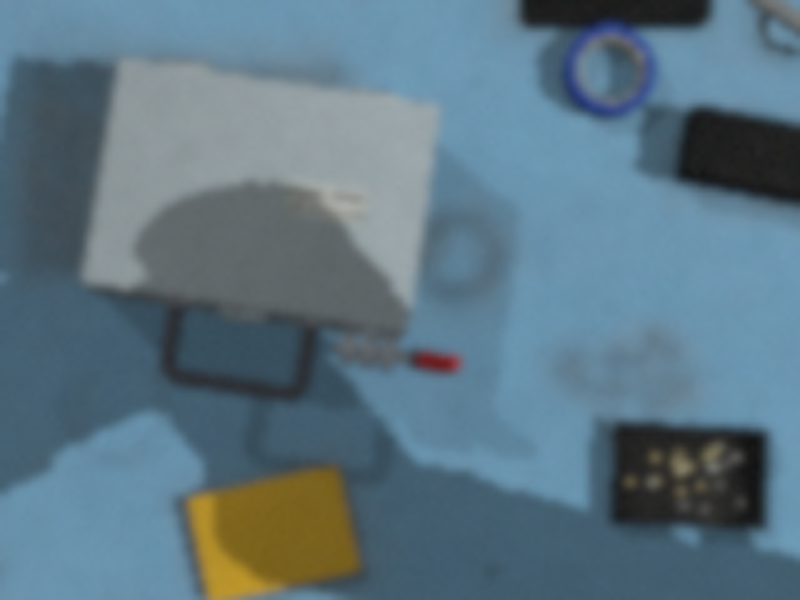

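```bash
cat > fit.py <<'E'
from h import *
from scipy.optimize import least_squares
P=[((73,102,82),(118,60)),((73,-102,82),(440,104)),((-72,-102,82),(408,333)),((-72,102,82),(83,285)),((-120,0,74),(235,388)),((-86,-122,80),(437,362))]
L=np.array([p[0] for p in P])/1e3+[0,0,.0025];U=np.array([p[1] for p in P])/5.+[195,150]-.4
def w(x,l):
    c,s=np.cos(x[2]),np.sin(x[2]);return np.array([x[0]+c*l[0]-s*l[1],x[1]+s*l[0]+c*l[1],l[2]])
f=lambda x:np.concatenate([proj("top",w(x,l))-u for l,u in zip(L,U)])
r=least_squares(f,[.6,0.03,0]);x=r.x
if __name__=="__main__":
    print(x,np.degrees(x[2]));print(r.fun.reshape(-1,2).round(2))
    for n,l in(("tab",(-86,-122,65)),("hasp",(-86,-80,66)),("handle",(-120,0,72)),("hinge",(74.5,0,63))):
        print(n,w(x,np.array(l)/1e3+[0,0,.0025]).round(4))
    T=[atz("top",np.array(p)/5.+[194.6,149.6],.016) for p in((613,424),(768,432),(764,527),(613,522))]
    print(np.mean(T,0),np.round(T,4))
E
python3 fit.py
```

```text
[ 0.60849924  0.02337477 -0.15485733] -8.872671412527767
[[-0.   -0.27]
 [ 0.13  0.09]
 [ 0.21  0.1 ]
 [-0.32  0.28]
 [-0.22  0.  ]
 [ 0.21 -0.21]]
tab [ 0.5047 -0.0839  0.0675]
hasp [ 0.5112 -0.0424  0.0685]
handle [0.4899 0.0419 0.0745]
hinge [0.6821 0.0119 0.0655]
[ 0.43417984 -0.24781491  0.016     ] [[ 0.468  -0.1998  0.016 ]
 [ 0.4617 -0.2994  0.016 ]
 [ 0.4013 -0.2942  0.016 ]
 [ 0.4056 -0.1978  0.016 ]]
```

```bash
cat > go.py <<'E'
import sys
from h import *
# target x y z yawdeg -> shares
def go(p,yaw):
    s=get_state();Rt=R.from_euler("xyz",s["ee_rot"]).as_matrix()
    d=Rt.T@(np.array(p)-s["eef_pos"])/.25
    dy=(yaw-np.degrees(s["ee_rot"][2])+180)%360-180
    print("t%.2f"%s["t"],"eef",s["eef_pos"].round(4),"yaw%.2f"%np.degrees(s["ee_rot"][2]),"shares",d.round(4),"twist",round(-dy/180,4),"w%.4f gf%.1f"%(s["width"],s["gripper_force"]),s["force"].round(1))
if __name__=="__main__":
    a=list(map(float,sys.argv[1:]));go(a[:3],a[3])
E
python3 go.py .5047 -.0839 .15 -98.87
```

```text
t0.85 eef [ 0.254  -0.6254  0.2266] yaw-157.90 shares [-1.7442  1.6293  0.3063] twist -0.3279 w0.0877 gf0.0 [ 0.4  0.1 -0.4]
```

Request:
arm_command(commands=[{"tx": -0.12, "ty": 0.11, "tz": 0.02, "twist": -0.038}, {"tx": -0.24, "ty": 0.22, "tz": 0.04, "twist": -0.076}, {"tx": -0.36, "ty": 0.33, "tz": 0.06, "twist": -0.114}, {"tx": -0.48, "ty": 0.45, "tz": 0.08, "twist": -0.152}, {"tx": -0.6, "ty": 0.56, "tz": 0.1, "twist": -0.19}, {"tx": -0.72, "ty": 0.67, "tz": 0.12, "twist": -0.228}, {"tx": -0.84, "ty": 0.78, "tz": 0.13, "twist": -0.266}, {"tx": -0.9, "ty": 0.84, "tz": 0.15, "twist": -0.3}], claw=0.6, grip_force=25)

```text
t: 1.52
eef_pos: [0.3847, -0.3434, 0.1897]
ee_rot: [-3.14, 0.0, -1.806]
force: [-0.2, -0.0, 0.1]
width: 0.0531
gripper_force: 0.0
```

```bash
python3 go.py .5047 -.0839 .15 -98.87
```

```text
t1.52 eef [ 0.3847 -0.3434  0.1897] yaw-103.46 shares [-1.121  -0.2249  0.159 ] twist -0.0255 w0.0531 gf0.0 [-0.2 -0.   0.1]
```

Request:
arm_command(commands=[{"tx": -0.14, "ty": -0.03, "tz": 0.02, "twist": -0.005}, {"tx": -0.28, "ty": -0.06, "tz": 0.04, "twist": -0.01}, {"tx": -0.42, "ty": -0.09, "tz": 0.06, "twist": -0.015}, {"tx": -0.56, "ty": -0.11, "tz": 0.08, "twist": -0.02}, {"tx": -0.7, "ty": -0.14, "tz": 0.1, "twist": -0.022}, {"tx": -0.84, "ty": -0.17, "tz": 0.12, "twist": -0.022}, {"tx": -0.96, "ty": -0.2, "tz": 0.14, "twist": -0.022}, {"tx": -1.0, "ty": -0.21, "tz": 0.15, "twist": -0.022}])

```text
t: 2.18
eef_pos: [0.4961, -0.113, 0.1514]
ee_rot: [-3.141, 0.0, -1.742]
force: [0.2, -0.2, 0.3]
width: 0.0521
gripper_force: 0.0
```

```bash
python3 go.py .5047 -.0839 .12 -98.87
```

```text
t2.18 eef [ 0.4961 -0.113   0.1514] yaw-99.79 shares [-0.1206 -0.0139  0.1257] twist -0.0051 w0.0521 gf0.0 [ 0.2 -0.2  0.3]
```

Align above the tab, then read again once it has settled.

Request:
arm_command(commands=[{"tx": -0.06, "ty": -0.007, "tz": 0.06, "twist": -0.005}, {"tx": -0.11, "ty": -0.012, "tz": 0.12, "twist": -0.005}, {"tx": -0.115, "ty": -0.012, "tz": 0.12, "twist": -0.005}, {"tx": -0.115, "ty": -0.012, "tz": 0.12, "twist": -0.005}, {"tx": -0.115, "ty": -0.012, "tz": 0.12, "twist": -0.005}, {"tx": -0.115, "ty": -0.012, "tz": 0.12, "twist": -0.005}, {"tx": -0.115, "ty": -0.012, "tz": 0.12, "twist": -0.005}, {"tx": -0.115, "ty": -0.012, "tz": 0.12, "twist": -0.005}])

```text
t: 2.85
eef_pos: [0.5025, -0.0888, 0.1222]
ee_rot: [-3.14, 0.0, -1.729]
force: [0.8, 0.5, -0.3]
width: 0.0525
gripper_force: 0.0
```

```bash
python3 go.py .5047 -.0839 .065 -98.87
python3 - <<'E'
from h import *
im=grab_frame("scene")[:,:,::-1]
u=proj("scene",[.5047,-.0839,.08]).astype(int);print(u)
y,x=max(u[1]-55,0),max(u[0]-70,0)
cv2.imwrite("pics/s1.png",cv2.resize(im[y:y+110,x:x+146],(800,600),interpolation=cv2.INTER_CUBIC))
E
```

```text
t2.85 eef [ 0.5025 -0.0888  0.1222] yaw-99.08 shares [-0.0206 -0.0053  0.2289] twist -0.0012 w0.0525 gf0.0 [ 0.8  0.5 -0.3]
[245 208]
```

View pics/s1.png

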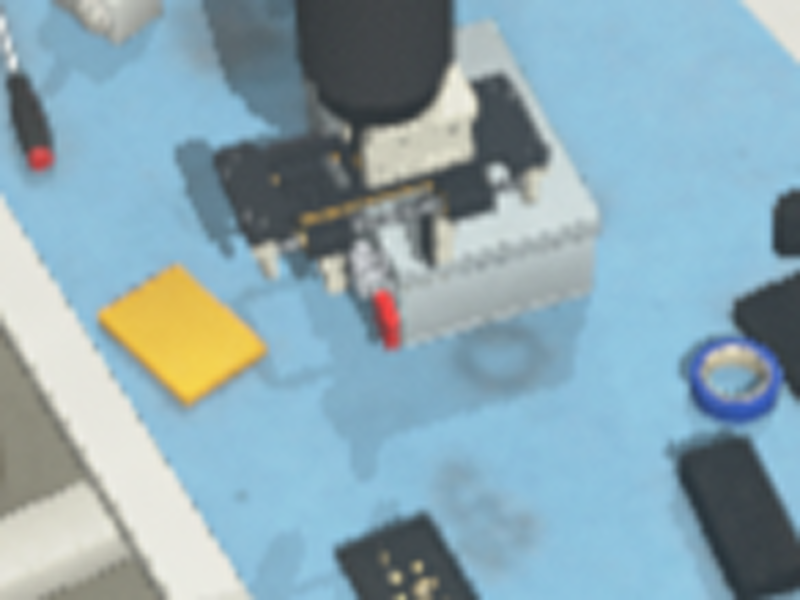

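The red tab shows at crop (388,318), image (245.8,211.3). The gripper straddles it from above with its closing line along the enclosure's x. I'll check the projection, then descend.

```bash
python3 -c "
from h import *
print(proj('scene',[.5047,-.0839,.0675]),tri([245.6,211],proj('top',[.5047,-.0839,.0675])))"
```

```text
[245.15627675 210.69576058] (array([ 0.50549231, -0.0842647 ,  0.06551924]), np.float64(0.0013599644395149804))
```

Request:
arm_command(commands=[{"tx": -0.01, "ty": -0.004, "tz": 0.03, "twist": -0.001}, {"tx": -0.02, "ty": -0.005, "tz": 0.06, "twist": -0.001}, {"tx": -0.02, "ty": -0.005, "tz": 0.1, "twist": -0.001}, {"tx": -0.02, "ty": -0.005, "tz": 0.14, "twist": -0.001}, {"tx": -0.02, "ty": -0.005, "tz": 0.18, "twist": -0.001}, {"tx": -0.02, "ty": -0.005, "tz": 0.21, "twist": -0.001}, {"tx": -0.02, "ty": -0.005, "tz": 0.225, "twist": -0.001}, {"tx": -0.02, "ty": -0.005, "tz": 0.225, "twist": -0.001}])

```text
t: 3.57
eef_pos: [0.5036, -0.0837, 0.064]
ee_rot: [3.139, -0.001, -1.725]
force: [0.4, -0.7, 0.6]
width: 0.0526
gripper_force: 0.0
```

```bash
python3 go.py .5047 -.0839 .065 -98.87
```

```text
t3.57 eef [ 0.5036 -0.0837  0.064 ] yaw-98.86 shares [ 0.0003 -0.0045 -0.0042] twist 0.0 w0.0526 gf0.0 [ 0.4 -0.7  0.6]
```

Request:
arm_command(commands=[{"ty": -0.003}, {"ty": -0.003}, {"ty": -0.003}, {"ty": -0.003}, {"ty": -0.003}, {"ty": -0.003}, {"ty": -0.003}, {"ty": -0.003}], claw=0, grip_force=25)

```text
invalid input
```

```bash
python3 go.py .5047 -.0839 .065 -98.87
```

```text
t3.57 eef [ 0.5036 -0.0837  0.064 ] yaw-98.86 shares [ 0.0003 -0.0045 -0.0042] twist 0.0 w0.0526 gf0.0 [ 0.4 -0.7  0.6]
```

Request:
arm_command(commands=[{"tx": 0, "ty": -0.003, "tz": 0, "twist": 0}, {"tx": 0, "ty": -0.003, "tz": 0, "twist": 0}, {"tx": 0, "ty": -0.003, "tz": 0, "twist": 0}, {"tx": 0, "ty": -0.003, "tz": 0, "twist": 0}, {"tx": 0, "ty": -0.003, "tz": 0, "twist": 0}, {"tx": 0, "ty": -0.003, "tz": 0, "twist": 0}, {"tx": 0, "ty": -0.003, "tz": 0, "twist": 0}, {"tx": 0, "ty": -0.003, "tz": 0, "twist": 0}], claw=0, grip_force=25)

```text
t: 4.23
eef_pos: [0.5052, -0.0836, 0.0654]
ee_rot: [-3.141, 0.0, -1.725]
force: [-0.1, 0.0, -0.5]
width: 0.0097
gripper_force: 25.0
```

```bash
python3 go.py .5047 -.0839 .065 -98.87
```

```text
t4.23 eef [ 0.5052 -0.0836  0.0654] yaw-98.85 shares [0.0014 0.0018 0.0018] twist 0.0001 w0.0097 gf25.0 [-0.1  0.  -0.5]
```

Request:
arm_command(commands=[{"tx": 0.03, "ty": 0, "tz": 0, "twist": 0}, {"tx": 0.07, "ty": 0, "tz": 0, "twist": 0}, {"tx": 0.12, "ty": 0, "tz": 0, "twist": 0}, {"tx": 0.17, "ty": 0, "tz": 0, "twist": 0}, {"tx": 0.22, "ty": 0, "tz": 0, "twist": 0}, {"tx": 0.27, "ty": 0, "tz": 0, "twist": 0}, {"tx": 0.31, "ty": 0, "tz": 0, "twist": 0}, {"tx": 0.32, "ty": 0, "tz": 0, "twist": 0}])

```text
t: 4.9
eef_pos: [0.4921, -0.1646, 0.0652]
ee_rot: [3.141, -0.0, -1.727]
force: [0.1, -0.4, -0.0]
width: 0.0097
gripper_force: 25.0
```

Run:
```python
from h import *
from go import go
a=np.radians(-3.2);c=np.array([.434,-.248]);p=c+np.array([-np.sin(a),np.cos(a)])*-.0255
print(p);go([*p,.10],-93.2)
im=grab_frame("scene")[:,:,::-1]
cv2.imwrite("pics/s2.png",cv2.resize(im[170:290,175:335],(800,600),interpolation=cv2.INTER_CUBIC))
```

```text
[ 0.43257655 -0.27346024]
t4.90 eef [ 0.4921 -0.1646  0.0652] yaw-98.96 shares [ 0.467   0.1674 -0.1391] twist -0.032 w0.0097 gf25.0 [ 0.1 -0.4 -0. ]
```

View pics/s2.png

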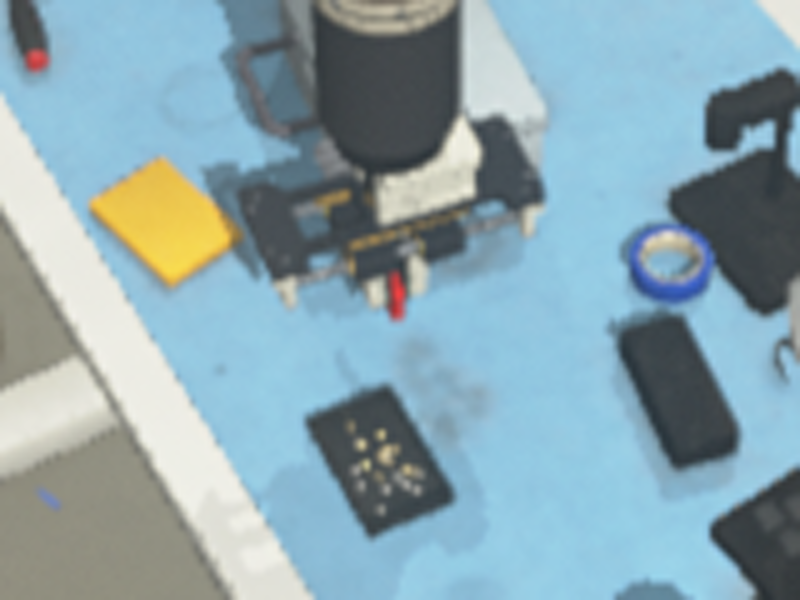

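The pin is out and gripped by the red tab at (398,295), lid still shut. The tray is at about (381,460). I'll carry the pin over the tray.

Request:
arm_command(commands=[{"tx": 0.03, "ty": 0.01, "tz": -0.07, "twist": 0}, {"tx": 0.12, "ty": 0.04, "tz": -0.12, "twist": -0.01}, {"tx": 0.21, "ty": 0.08, "tz": -0.14, "twist": -0.02}, {"tx": 0.3, "ty": 0.11, "tz": -0.14, "twist": -0.03}, {"tx": 0.38, "ty": 0.14, "tz": -0.14, "twist": -0.032}, {"tx": 0.44, "ty": 0.16, "tz": -0.14, "twist": -0.032}, {"tx": 0.467, "ty": 0.167, "tz": -0.14, "twist": -0.032}, {"tx": 0.467, "ty": 0.167, "tz": -0.14, "twist": -0.032}])

```text
t: 5.62
eef_pos: [0.433, -0.2725, 0.1003]
ee_rot: [3.141, -0.0, -1.626]
force: [0.4, 0.3, -0.1]
width: 0.0098
gripper_force: 25.0
```

Run:
```python
from h import *
from go import go
s=np.array([(308,420),(390,385),(455,495),(373,535)])/5.+[174.6,169.6]
print(np.mean([atz("scene",u,.016) for u in s],0))
go([.4326,-.2735,.0185],-93.2)
for c in("scene","top"): print([(x["uv"],x["score"]) for x in spot_point("tray",c)[:1]])
```

```text
[ 0.43345259 -0.25209941  0.016     ]
t5.62 eef [ 0.433  -0.2725  0.1003] yaw-93.19 shares [0.0041 0.0013 0.3272] twist 0.0001 w0.0098 gf25.0 [ 0.4  0.3 -0.1]
[([249.9, 263.2], 0.72)]
[([332.5, 248.4], 0.89)]
```

Request:
arm_command(commands=[{"tx": 0.01, "ty": 0.001, "tz": 0.05, "twist": 0}, {"tx": 0.01, "ty": 0.001, "tz": 0.11, "twist": 0}, {"tx": 0.01, "ty": 0.001, "tz": 0.17, "twist": 0}, {"tx": 0.01, "ty": 0.001, "tz": 0.23, "twist": 0}, {"tx": 0.01, "ty": 0.001, "tz": 0.27, "twist": 0}, {"tx": 0.01, "ty": 0.001, "tz": 0.3, "twist": 0}, {"tx": 0.01, "ty": 0.001, "tz": 0.32, "twist": 0}, {"tx": 0.01, "ty": 0.001, "tz": 0.327, "twist": 0}])

```text
t: 6.38
eef_pos: [0.4336, -0.2737, 0.0199]
ee_rot: [3.141, -0.0, -1.623]
force: [-9.0, 12.7, 38.7]
width: 0.0101
gripper_force: 25.2
```

Run:
```python
from h import *
from go import go
go([.4326,-.275,.0170],-93.2)
im=grab_frame("scene")[:,:,::-1]
cv2.imwrite("pics/s3.png",cv2.resize(im[200:296,190:318],(800,600),interpolation=cv2.INTER_CUBIC))
```

```text
t6.38 eef [ 0.4336 -0.2737  0.0199] yaw-93.00 shares [0.0055 0.0039 0.0117] twist 0.0011 w0.0101 gf25.2 [-9.  12.7 38.7]
```

View pics/s3.png

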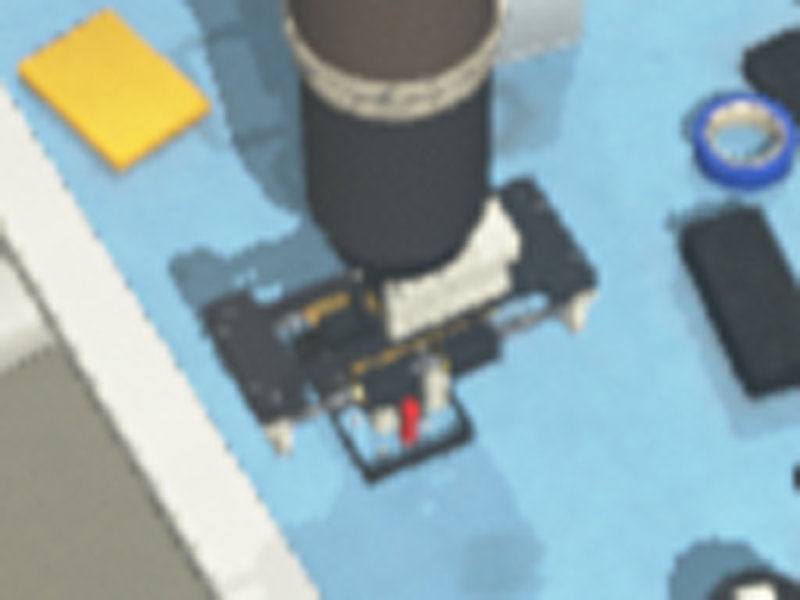

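Contact with the tray floor (38.7 N). The tab at (410,420) is inside the tray frame, centred across it. I'll ease up, then let go.

Request:
arm_command(commands=[{"tx": 0, "ty": 0, "tz": -0.003, "twist": 0}, {"tx": 0, "ty": 0, "tz": -0.005, "twist": 0}, {"tx": 0, "ty": 0, "tz": -0.006, "twist": 0}, {"tx": 0, "ty": 0, "tz": -0.006, "twist": 0}, {"tx": 0, "ty": 0, "tz": -0.006, "twist": 0}, {"tx": 0, "ty": 0, "tz": -0.006, "twist": 0}, {"tx": 0, "ty": 0, "tz": -0.006, "twist": 0}, {"tx": 0, "ty": 0, "tz": -0.006, "twist": 0}])

```text
t: 7.1
eef_pos: [0.4338, -0.2741, 0.0204]
ee_rot: [-3.141, -0.0, -1.625]
force: [0.6, 3.1, 5.7]
width: 0.0098
gripper_force: 25.0
```

```bash
python3 go.py .4326 -.275 .02 -93.2
```

```text
t7.10 eef [ 0.4338 -0.2741  0.0204] yaw-93.08 shares [0.004  0.0046 0.0017] twist 0.0006 w0.0098 gf25.0 [0.6 3.1 5.7]
```

Request:
arm_command(commands=[{"tx": 0, "ty": 0, "tz": 0, "twist": 0}, {"tx": 0, "ty": 0, "tz": 0, "twist": 0}, {"tx": 0, "ty": 0, "tz": 0, "twist": 0}, {"tx": 0, "ty": 0, "tz": 0, "twist": 0}, {"tx": 0, "ty": 0, "tz": 0, "twist": 0}, {"tx": 0, "ty": 0, "tz": -0.02, "twist": 0}, {"tx": 0, "ty": 0, "tz": -0.07, "twist": 0}, {"tx": 0, "ty": 0, "tz": -0.14, "twist": 0}], claw=0.3)

```text
t: 7.77
eef_pos: [0.4321, -0.2739, 0.0546]
ee_rot: [3.139, 0.001, -1.625]
force: [0.2, -0.3, 0.5]
width: 0.0265
gripper_force: 0.0
```

Run:
```python
from h import *
from go import go
go([.4326,-.275,.15],-93.2)
im=grab_frame("scene")[:,:,::-1]
cv2.imwrite("pics/s4.png",cv2.resize(im[200:296,190:318],(800,600),interpolation=cv2.INTER_CUBIC))
```

```text
t7.77 eef [ 0.4321 -0.2739  0.0546] yaw-93.11 shares [ 0.0042 -0.0012 -0.3818] twist 0.0005 w0.0265 gf0.0 [ 0.2 -0.3  0.5]
```

View pics/s4.png

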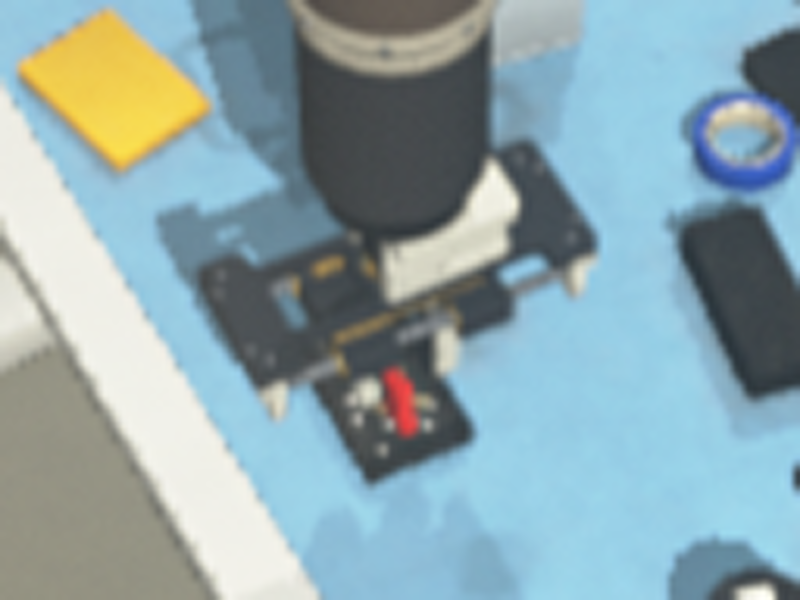

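The pin stands in the tray with its tab at (403,405), let go and fully inside the walls. I'll raise and go to the handle.

Request:
arm_command(commands=[{"tx": 0, "ty": 0, "tz": -0.1, "twist": 0}, {"tx": 0, "ty": 0, "tz": -0.22, "twist": 0}, {"tx": 0, "ty": 0, "tz": -0.32, "twist": 0}, {"tx": -0.1, "ty": 0, "tz": -0.37, "twist": 0}, {"tx": -0.24, "ty": 0, "tz": -0.38, "twist": 0}, {"tx": -0.38, "ty": 0, "tz": -0.38, "twist": 0}, {"tx": -0.5, "ty": 0, "tz": -0.38, "twist": 0}, {"tx": -0.6, "ty": 0, "tz": -0.38, "twist": 0}], claw=0.32)

```text
t: 8.48
eef_pos: [0.4411, -0.1226, 0.1507]
ee_rot: [-3.14, 0.0, -1.625]
force: [0.7, 0.0, -0.7]
width: 0.028
gripper_force: 0.0
```

```bash
python3 go.py .4899 .0419 .13 -98.87
```

```text
t8.48 eef [ 0.4411 -0.1226  0.1507] yaw-93.08 shares [-0.6677 -0.1592  0.0833] twist 0.0321 w0.0280 gf0.0 [ 0.7  0.  -0.7]
```

Request:
arm_command(commands=[{"tx": -0.13, "ty": -0.04, "tz": 0, "twist": 0.01}, {"tx": -0.25, "ty": -0.08, "tz": 0.02, "twist": 0.02}, {"tx": -0.37, "ty": -0.12, "tz": 0.04, "twist": 0.03}, {"tx": -0.49, "ty": -0.16, "tz": 0.06, "twist": 0.032}, {"tx": -0.6, "ty": -0.16, "tz": 0.08, "twist": 0.032}, {"tx": -0.65, "ty": -0.16, "tz": 0.08, "twist": 0.032}, {"tx": -0.66, "ty": -0.16, "tz": 0.08, "twist": 0.032}, {"tx": -0.66, "ty": -0.16, "tz": 0.08, "twist": 0.032}])

```text
t: 9.15
eef_pos: [0.49, 0.0387, 0.1303]
ee_rot: [3.142, -0.0, -1.724]
force: [-0.4, 0.8, -0.1]
width: 0.0276
gripper_force: 0.0
```

Run:
```python
from h import *
from go import go
go([.4899,.0419,.060],-98.87)
im=grab_frame("top")
cv2.imwrite("pics/t2.png",cv2.resize(im[150:270,205:365,::-1],(800,600),interpolation=cv2.INTER_CUBIC))
```

```text
t9.15 eef [0.49   0.0387 0.1303] yaw-98.76 shares [-0.0126  0.0023  0.2812] twist 0.0006 w0.0276 gf0.0 [-0.4  0.8 -0.1]
```

View pics/t2.png

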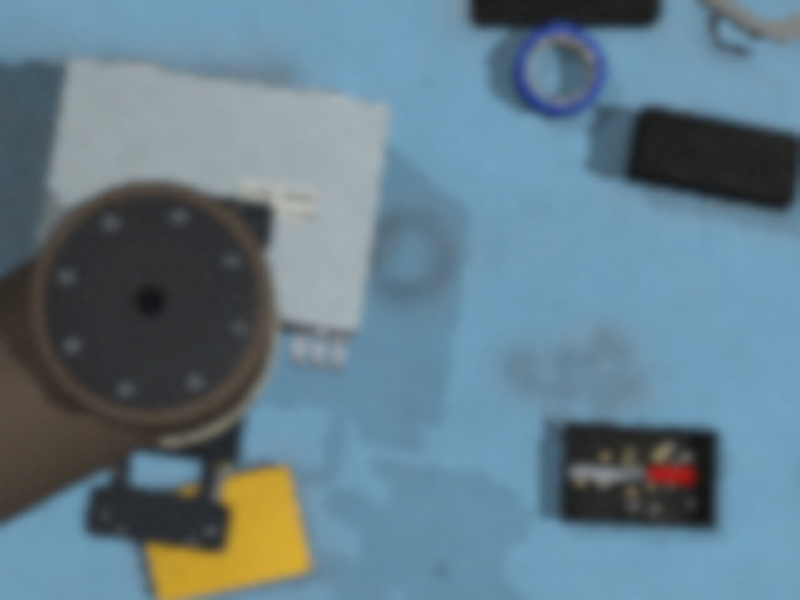

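Pin lies at (570–698, 473) within the tray (563–717 by 425–525), so it's inside. I'll descend onto the handle.

Request:
arm_command(commands=[{"tx": -0.012, "ty": 0.002, "tz": 0.04, "twist": 0}, {"tx": -0.012, "ty": 0.002, "tz": 0.08, "twist": 0}, {"tx": -0.012, "ty": 0.002, "tz": 0.12, "twist": 0}, {"tx": -0.012, "ty": 0.002, "tz": 0.16, "twist": 0}, {"tx": -0.012, "ty": 0.002, "tz": 0.2, "twist": 0}, {"tx": -0.012, "ty": 0.002, "tz": 0.24, "twist": 0}, {"tx": -0.012, "ty": 0.002, "tz": 0.27, "twist": 0}, {"tx": -0.012, "ty": 0.002, "tz": 0.28, "twist": 0}])

```text
t: 9.87
eef_pos: [0.4889, 0.0404, 0.0581]
ee_rot: [3.139, -0.002, -1.726]
force: [0.2, 0.3, -0.4]
width: 0.0281
gripper_force: 0.0
```

```bash
python3 go.py .4899 .0419 .060 -98.87
```

```text
t9.87 eef [0.4889 0.0404 0.0581] yaw-98.91 shares [-0.0067 -0.0029 -0.0074] twist -0.0002 w0.0281 gf0.0 [ 0.2  0.3 -0.4]
```

Request:
arm_command(commands=[{"tx": 0, "ty": 0, "tz": 0, "twist": 0}, {"tx": 0, "ty": 0, "tz": 0, "twist": 0}, {"tx": 0, "ty": 0, "tz": 0, "twist": 0}, {"tx": 0, "ty": 0, "tz": 0, "twist": 0}, {"tx": 0, "ty": 0, "tz": 0, "twist": 0}, {"tx": 0, "ty": 0, "tz": 0, "twist": 0}, {"tx": 0, "ty": 0, "tz": 0, "twist": 0}, {"tx": 0, "ty": 0, "tz": 0, "twist": 0}], claw=0, grip_force=30)

```text
t: 10.53
eef_pos: [0.4907, 0.0414, 0.0605]
ee_rot: [-3.14, 0.0, -1.725]
force: [4.0, -1.8, 1.0]
width: 0.0093
gripper_force: 30.0
```

Run:
```python
from h import *
from go import go
go([.4899,.0419,.060],-98.87)
r0=np.array([-194.5,9])
for a in range(4,61,4):
    t=np.radians(a);c,s=np.cos(t),np.sin(t)
    x=r0[0]*c+r0[1]*s;z=-r0[0]*s+r0[1]*c
    print(a,"ty %.3f tz %.3f"%((x-r0[0])/250,-(z-r0[1])/250))
```

```text
t10.53 eef [0.4907 0.0414 0.0605] yaw-98.84 shares [-0.0014  0.0035  0.002 ] twist 0.0001 w0.0093 gf30.0 [ 4.  -1.8  1. ]
4 ty 0.004 tz -0.054
8 ty 0.013 tz -0.108
12 ty 0.024 tz -0.161
16 ty 0.040 tz -0.213
20 ty 0.059 tz -0.264
24 ty 0.082 tz -0.313
28 ty 0.108 tz -0.361
32 ty 0.137 tz -0.407
36 ty 0.170 tz -0.450
40 ty 0.205 tz -0.492
44 ty 0.243 tz -0.530
48 ty 0.284 tz -0.566
52 ty 0.327 tz -0.599
56 ty 0.373 tz -0.629
60 ty 0.420 tz -0.656
```

Request:
arm_command(commands=[{"tx": 0, "ty": -0.001, "tz": -0.014, "twist": 0}, {"tx": 0, "ty": -0.003, "tz": -0.04, "twist": 0}, {"tx": 0, "ty": -0.006, "tz": -0.068, "twist": 0}, {"tx": 0, "ty": -0.01, "tz": -0.095, "twist": 0}, {"tx": 0, "ty": -0.017, "tz": -0.13, "twist": 0}, {"tx": 0, "ty": -0.024, "tz": -0.161, "twist": 0}, {"tx": 0, "ty": -0.034, "tz": -0.195, "twist": 0}, {"tx": 0, "ty": -0.04, "tz": -0.213, "twist": 0}])

```text
t: 11.2
eef_pos: [0.501, 0.0398, 0.1142]
ee_rot: [-3.14, 0.0, -1.725]
force: [7.9, -3.5, -6.3]
width: 0.0091
gripper_force: 30.0
```

```bash
cat > lid.py <<'E'
from h import *
import sys
s=get_state();h=np.array([.6821,.0119,.0655]);e=np.array([.988,-.1543]);off=.014
d=s["eef_pos"]-h;x=d[:2]@e;z=d[2]+off
print("r %.4f ang %.2f"%(np.hypot(x,z),np.degrees(np.arctan2(z,-x))-2.65),s["t"],s["eef_pos"].round(4),s["force"].round(1),s["width"],s["gripper_force"])
r0=np.array([-194.5,9]);f=lambda a:np.array([r0[0]*np.cos(a)+r0[1]*np.sin(a),-r0[0]*np.sin(a)+r0[1]*np.cos(a)])
a0=np.radians(float(sys.argv[1]))
for a in np.arange(float(sys.argv[1])+2,62.1,2)[:8]:
    q=(f(np.radians(a))-f(a0))/250;print(a,"ty %.3f tz %.3f"%(-q[0],-q[1]))
E
python3 lid.py 16
```

```text
r 0.1937 ang 16.23 11.2 [0.501  0.0398 0.1142] [ 7.9 -3.5 -6.3] 0.009072478984298506 29.99802678823471
18.0 ty -0.009 tz -0.026
20.0 ty -0.019 tz -0.051
22.0 ty -0.030 tz -0.076
24.0 ty -0.042 tz -0.100
26.0 ty -0.054 tz -0.124
28.0 ty -0.068 tz -0.148
30.0 ty -0.082 tz -0.171
32.0 ty -0.097 tz -0.194
```

Following the arc well, with low forces.

Request:
arm_command(commands=[{"tx": 0, "ty": -0.009, "tz": -0.026, "twist": 0}, {"tx": 0, "ty": -0.019, "tz": -0.051, "twist": 0}, {"tx": 0, "ty": -0.03, "tz": -0.076, "twist": 0}, {"tx": 0, "ty": -0.042, "tz": -0.1, "twist": 0}, {"tx": 0, "ty": -0.054, "tz": -0.124, "twist": 0}, {"tx": 0, "ty": -0.068, "tz": -0.148, "twist": 0}, {"tx": 0, "ty": -0.082, "tz": -0.171, "twist": 0}, {"tx": 0, "ty": -0.097, "tz": -0.194, "twist": 0}])

```text
t: 11.87
eef_pos: [0.525, 0.0358, 0.1615]
ee_rot: [-3.14, -0.0, -1.725]
force: [12.2, -4.3, -11.6]
width: 0.0087
gripper_force: 30.0
```

```bash
python3 lid.py 32
```

```text
r 0.1933 ang 32.05 11.8667 [0.525  0.0358 0.1615] [ 12.2  -4.3 -11.6] 0.008707103751501863 29.99530255794525
34.0 ty -0.016 tz -0.022
36.0 ty -0.032 tz -0.044
38.0 ty -0.050 tz -0.065
40.0 ty -0.068 tz -0.085
42.0 ty -0.087 tz -0.105
44.0 ty -0.106 tz -0.124
46.0 ty -0.126 tz -0.142
48.0 ty -0.147 tz -0.159
```

Request:
arm_command(commands=[{"tx": 0, "ty": -0.018, "tz": -0.022, "twist": 0}, {"tx": 0, "ty": -0.036, "tz": -0.044, "twist": 0}, {"tx": 0, "ty": -0.055, "tz": -0.065, "twist": 0}, {"tx": 0, "ty": -0.073, "tz": -0.084, "twist": 0}, {"tx": 0, "ty": -0.092, "tz": -0.103, "twist": 0}, {"tx": 0, "ty": -0.111, "tz": -0.122, "twist": 0}, {"tx": 0, "ty": -0.131, "tz": -0.14, "twist": 0}, {"tx": 0, "ty": -0.152, "tz": -0.157, "twist": 0}])

```text
t: 12.53
eef_pos: [0.5608, 0.0299, 0.2018]
ee_rot: [3.14, -0.001, -1.725]
force: [-7.6, -0.1, 6.3]
width: 0.0088
gripper_force: 30.0
```

```bash
python3 lid.py 48
```

```text
r 0.1939 ang 48.14 12.5333 [0.5608 0.0299 0.2018] [-7.6 -0.1  6.3] 0.008806718082322218 30.00895231962204
50.0 ty -0.021 tz -0.017
52.0 ty -0.043 tz -0.033
54.0 ty -0.066 tz -0.048
56.0 ty -0.089 tz -0.063
58.0 ty -0.112 tz -0.077
60.0 ty -0.136 tz -0.090
62.0 ty -0.160 tz -0.102
```

Request:
arm_command(commands=[{"tx": 0, "ty": -0.02, "tz": -0.017, "twist": 0}, {"tx": 0, "ty": -0.042, "tz": -0.034, "twist": 0}, {"tx": 0, "ty": -0.064, "tz": -0.05, "twist": 0}, {"tx": 0, "ty": -0.087, "tz": -0.065, "twist": 0}, {"tx": 0, "ty": -0.11, "tz": -0.079, "twist": 0}, {"tx": 0, "ty": -0.124, "tz": -0.086, "twist": 0}, {"tx": 0, "ty": -0.134, "tz": -0.092, "twist": 0}, {"tx": 0, "ty": -0.134, "tz": -0.092, "twist": 0}])

```text
t: 13.2
eef_pos: [0.595, 0.0243, 0.2253]
ee_rot: [-3.141, -0.001, -1.725]
force: [-6.5, -2.7, 6.3]
width: 0.0092
gripper_force: 30.0
```

```bash
python3 lid.py 60
python3 - <<'E'
from h import *
for q in("lid_handle","tray","locking_pin","pin_tip"):
    for c in("scene","top"): print(q,c,[(np.round(x["uv"],1),x["score"]) for x in (grab_frame(c),spot_point(q,c))[1][:1]])
print(proj("scene",get_state()["eef_pos"]+[0,0,.014]))
im=grab_frame("scene")[:,:,::-1]
cv2.imwrite("pics/s5.png",cv2.resize(im[110:296,150:398],(800,600),interpolation=cv2.INTER_CUBIC))
E
```

```text
r 0.1948 ang 60.50 13.2 [0.595  0.0243 0.2253] [-6.5 -2.7  6.3] 0.009194061770664596 30.000280737876892
62.0 ty -0.024 tz -0.012
lid_handle scene [(array([249.1, 149.8]), 0.96)]
lid_handle top []
tray scene [(array([250.4, 266.2]), 0.75)]
tray top [(array([332.3, 244.4]), 0.68)]
locking_pin scene [(array([253.6, 262.5]), 0.47)]
locking_pin top [(array([336.9, 243.2]), 0.5)]
pin_tip scene [(array([245.7, 256.1]), 0.51)]
pin_tip top [(array([318.3, 246.4]), 0.63)]
[251.53608463 148.99890413]
```

View pics/s5.png

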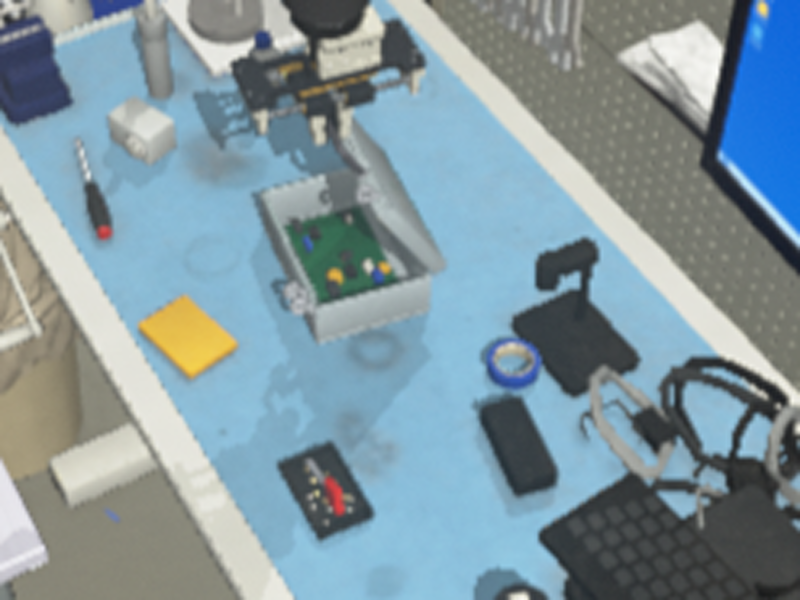

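The lid is open at about 60° with the handle between the fingers at (330,130). The board is visible, and the pin is in the tray at (328,488). Everything is at rest, so I'll hand in.

```bash
python3 lid.py 60 | head -1; python3 -c "
from station import *
print(job_done())"
```

```text
r 0.1948 ang 60.29 14.05 [0.5944 0.0244 0.225 ] [-4.1 -3.7  3.9] 0.008701483653428625 30.000480115413666
the job is handed in; nothing more can be done
None
```

The job is handed in (no verdict came back): the pin is in the tray, and the gripper is holding the lid still by its handle at about 60° open, worked out from the arm position.

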